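Change the carbon rings in the fume-filter unit

TASK

Change the filters in the fume-filter unit: take every spent filter ring off the spindles in the open drawer and put it in the grey discard tub, and slide every fresh ring from the black mat fully down onto a spindle of its own (any spindle). Only then push the drawer fully home into its detent, and after that clamp it by pressing the release button in the grip of the lever on the roof and, with the button held in, swinging the lever all the way down, then letting the button spring out. Leave the bottles, jars and other things on the bench where they are.

Things in the scene. Friction and masses are not known exactly. Their poses are not given: they have to be found in the camera images.
- fresh0: a filter ring: a white plastic ring with a dark mesh band around it, 62 mm outside diameter, 26 mm bore right through, 50 mm high, about 0.15 kg, the same either way up; origin at its centre, z along its bore. May be absent (None). FRESH: stands at the start on the flat black mat (260 x 180 mm, 1 mm thick) on the bench, beside the unit on the side away from the tub.
- fresh1: a filter ring: a white plastic ring with a dark mesh band around it, 62 mm outside diameter, 26 mm bore right through, 50 mm high, about 0.15 kg, the same either way up; origin at its centre, z along its bore. May be absent (None). FRESH: stands at the start on the flat black mat (260 x 180 mm, 1 mm thick) on the bench, beside the unit on the side away from the tub.
- fresh2: a filter ring: a white plastic ring with a dark mesh band around it, 62 mm outside diameter, 26 mm bore right through, 50 mm high, about 0.15 kg, the same either way up; origin at its centre, z along its bore. May be absent (None). FRESH: stands at the start on the flat black mat (260 x 180 mm, 1 mm thick) on the bench, beside the unit on the side away from the tub.
- spent0: a filter ring: a white plastic ring with a dark mesh band around it, 62 mm outside diameter, 26 mm bore right through, 50 mm high, about 0.15 kg, the same either way up; origin at its centre, z along its bore. May be absent (None). SPENT: sits at the start on one of the three spindles in the open drawer.
- spent1: a filter ring: a white plastic ring with a dark mesh band around it, 62 mm outside diameter, 26 mm bore right through, 50 mm high, about 0.15 kg, the same either way up; origin at its centre, z along its bore. May be absent (None). SPENT: sits at the start on one of the three spindles in the open drawer.
- spent2: a filter ring: a white plastic ring with a dark mesh band around it, 62 mm outside diameter, 26 mm bore right through, 50 mm high, about 0.15 kg, the same either way up; origin at its centre, z along its bore. May be absent (None). SPENT: sits at the start on one of the three spindles in the open drawer.
- spindle0 (a point): right-hand drawer spindle seen from the robot: upright steel shaft, 20 mm diameter, 58 mm tall, top 8 mm tapered to 10 mm. Point on its axis 25 mm above the drawer floor, where a seated ring's centre lies; axes as the unit's; moves with the drawer. Spindles 78 mm apart in a row, 75 mm behind the front panel, whose top is 53 mm above this point; side walls 20 mm high.
- spindle1 (a point): middle drawer spindle seen from the robot: upright steel shaft, 20 mm diameter, 58 mm tall, top 8 mm tapered to 10 mm. Point on its axis 25 mm above the drawer floor, where a seated ring's centre lies; axes as the unit's; moves with the drawer. Spindles 78 mm apart in a row, 75 mm behind the front panel, whose top is 53 mm above this point; side walls 20 mm high.
- spindle2 (a point): left-hand drawer spindle seen from the robot: upright steel shaft, 20 mm diameter, 58 mm tall, top 8 mm tapered to 10 mm. Point on its axis 25 mm above the drawer floor, where a seated ring's centre lies; axes as the unit's; moves with the drawer. Spindles 78 mm apart in a row, 75 mm behind the front panel, whose top is 53 mm above this point; side walls 20 mm high.
- tub: discard tub: fixed open grey plastic tub, 270 (along its x) x 130 (along its y) x 50 mm outside, walls and floor 4 mm; origin at the centre of its underside. It stands to the left or right of the unit.
- unit: fume-filter unit: a white housing fixed to the bench, 220 mm deep (x), 264 mm wide (y), 102 mm high, with a 180 mm high fan tower behind it; origin at the centre of the housing's underside; its front faces its -x, roughly towards the robot.
- drawer (a joint): filter drawer of the unit, m: 0 = fully home, grows as it is pulled out along the unit's -x, at most 0.16; about 2 N of friction, stays where left. A sprung detent resists from about 15 mm before home (some 10 N in all) and pulls it in over the last 3 mm. Front panel 264 mm wide, top edge 96 mm above the bench.
- drawer_handle (a point): middle of the drawer's bar handle: a 12 mm round bar, 100 mm long along the unit's y, 74 mm above the bench, 28 mm in front of the panel. Axes as the unit's.
- lever (a joint): clamp lever on the unit's roof, rad: 0 = raised (points to the unit's -x and 0.45 rad upwards), 0.5 = fully down (just below level). A latch holds it up unless the release button is at least 5 mm in; then it moves against friction (6 N at the button) and stays where left. Past 0.44 the latch locks it down once the button is out.
- button (a joint): release button in the lever's grip, m: 0 = out, 0.006 = fully in (about 5 N, sprung). It is pressed square to the lever's upper face, i.e. roughly downwards.
- button_top (a point): centre of the button's flat grey top, 30 mm diameter, on the upper face of the black grip near the lever's end, 6 mm of travel; 130 mm from the pivot along the lever and 22 mm above the lever's centre line. z points out of the button.
- lever_pivot (a point): pivot of the lever, its axis along the unit's y; fixed to the unit. Axes as the unit's.
- amber_jar: bystander, loose: amber glass jar, 64 mm across, 110 mm high; origin at the centre of its underside. Leave it alone.
- red_cap: bystander, loose: clear bottle with a red cap, 66 mm across, 150 mm high; origin at the centre of its underside. Leave it alone.
- foil_jar: bystander, loose: glass jar with foil lid, 72 mm across, 90 mm high; origin at the centre of its underside. Leave it alone.
- beaker: bystander, loose: glass beaker, 66 mm across, 75 mm high; origin at the centre of its underside. Leave it alone.
- dish: bystander, loose: white bowl, 90 mm across, 30 mm high; origin at the centre of its underside. Leave it alone.
- brown_bottle: bystander, loose: amber bottle with a white cap, 70 mm across, 160 mm high; origin at the centre of its underside. Leave it alone.

How it is judged:
On the way, in this order (a step that is already met when the one before it is completed fails the run):
1. every spent ring lies in the tub and every fresh ring sits fully down on a spindle, the drawer still open (x of spent0 in the frame of tub between -0.13 and 0.13 m and y of spent0 in the frame of tub between -0.06 and 0.06 m and z of each of spent0, spent1, spent2 in the frame of tub below 0.1 m and x of spent1 in the frame of tub between -0.13 and 0.13 m and y of spent1 in the frame of tub between -0.06 and 0.06 m and x of spent2 in the frame of tub between -0.13 and 0.13 m and y of spent2 in the frame of tub between -0.06 and 0.06 m and (distance between fresh0 and spindle0 below 0.009 m or distance between fresh0 and spindle1 below 0.009 m or distance between fresh0 and spindle2 below 0.009 m) and (distance between fresh1 and spindle0 below 0.009 m or distance between fresh1 and spindle1 below 0.009 m or distance between fresh1 and spindle2 below 0.009 m) and (distance between fresh2 and spindle0 below 0.009 m or distance between fresh2 and spindle1 below 0.009 m or distance between fresh2 and spindle2 below 0.009 m) and value of joint drawer above 0.03 m), for 0.2 s.
2. the drawer is fully home in its detent with the fresh rings on their spindles, the lever still up (value of joint drawer below 0.003 m and value of joint lever below 0.1 rad and x of spent0 in the frame of tub between -0.13 and 0.13 m and y of spent0 in the frame of tub between -0.06 and 0.06 m and z of each of spent0, spent1, spent2 in the frame of tub below 0.1 m and x of spent1 in the frame of tub between -0.13 and 0.13 m and y of spent1 in the frame of tub between -0.06 and 0.06 m and x of spent2 in the frame of tub between -0.13 and 0.13 m and y of spent2 in the frame of tub between -0.06 and 0.06 m and (distance between fresh0 and spindle0 below 0.009 m or distance between fresh0 and spindle1 below 0.009 m or distance between fresh0 and spindle2 below 0.009 m) and (distance between fresh1 and spindle0 below 0.009 m or distance between fresh1 and spindle1 below 0.009 m or distance between fresh1 and spindle2 below 0.009 m) and (distance between fresh2 and spindle0 below 0.009 m or distance between fresh2 and spindle1 below 0.009 m or distance between fresh2 and spindle2 below 0.009 m)), for 0.2 s.
3. the lever is on its way down with its button held in, the drawer home (value of joint drawer below 0.003 m and value of joint lever between 0.2 and 0.42 rad and value of joint button above 0.0025 m).
At the end, for the whole second after the job is handed in: Spent rings in the tub (centre inside its walls, under 100 mm above its underside), fresh rings each down on a spindle (centre within 9 mm of its point), all at rest; drawer within 3 mm of home; lever over 0.46 rad, button out (under 2 mm) (x of spent0 in the frame of tub between -0.13 and 0.13 m and y of spent0 in the frame of tub between -0.06 and 0.06 m and z of each of spent0, spent1, spent2 in the frame of tub below 0.1 m and x of spent1 in the frame of tub between -0.13 and 0.13 m and y of spent1 in the frame of tub between -0.06 and 0.06 m and x of spent2 in the frame of tub between -0.13 and 0.13 m and y of spent2 in the frame of tub between -0.06 and 0.06 m and (distance between fresh0 and spindle0 below 0.009 m or distance between fresh0 and spindle1 below 0.009 m or distance between fresh0 and spindle2 below 0.009 m) and (distance between fresh1 and spindle0 below 0.009 m or distance between fresh1 and spindle1 below 0.009 m or distance between fresh1 and spindle2 below 0.009 m) and (distance between fresh2 and spindle0 below 0.009 m or distance between fresh2 and spindle1 below 0.009 m or distance between fresh2 and spindle2 below 0.009 m) and linear speed of each of fresh0, fresh1, fresh2, spent0, spent1, spent2 below 0.03 m/s and value of joint drawer below 0.003 m and value of joint lever above 0.46 rad and value of joint button below 0.002 m); the robot touches nothing.
It fails at once if a bystander is displaced by more than 50 mm (distance of any of amber_jar, red_cap, foil_jar, beaker, dish, brown_bottle from where it was at the start of the episode above 0.05 m).
Of fresh0, fresh1, fresh2 only 2 to 3 are there at a start; the rules pass over those that are not, and their reading is None.
Of spent0, spent1, spent2 only 2 to 3 are there at a start; the rules pass over those that are not, and their reading is None.
At some moment in a run one of fresh0, fresh1, fresh2 may be knocked a few centimetres aside while the robot is not near it.
Once in a run the grip may slacken for a moment while it holds something.
It also fails if it takes over 210 s, if anything falls off the work surface, if the arm or the gripper's body presses on something with over 40 N, if the wrist force passes 120 N, or if a joint passes its speed limit or range.

ROBOT

A 6-joint arm with a two-finger parallel gripper is mounted at the origin on the work surface. World frame = base frame: x ahead of the robot, y to its left, z up, the work surface at z = 0. Lengths are in m, angles in rad, forces in N, time in s.
With the tool pointing down it reaches from about 0.375 to 0.9 m from the base axis. Payload 3.1 kg.
Tool frame: the origin (TCP) lies midway between the tips of the shut fingers; the grasp point (between the pads) lies robot.grip_depth behind it (robot.grip_depth is the distance from the TCP to the grasp point, in m); z points along the fingers, y is the line along which they close (so a half turn about z gives the same grasp; the last joint's range is limited). The gripper opens to 87 mm and grips with 3 to 60 N. Pads are 19 mm wide; open, the fingers measure 117 mm over their backs; the gripper's body (75 mm by 190 mm) begins 51 mm behind the grasp point.
Start: joints at [0.945, 0.527, 1.433, -0, 1.181, -0.178], TCP at [0.271, 0.563, 0.223] pointing down, gripper open.
Joint ranges: [-3.08, 3.08], [-0.75, 2.2], [0.22, 2.44], [-1.43, 4.57], [0, 2.65], [-2.85, 2.85]. Speed limits (rad/s): [2.79, 2.79, 3.14, 3.14, 3.14, 3.14].

INTERFACE

Orientations are given as a unit quaternion [x, y, z, w].
In Python, from rig import robot, viewer gives the robot as it stands (robot), with the cameras (viewer).
- The arm moves only by the shell command python3 nudge.py FILE [OPENING] [FORCE], which reads ROWS from the file FILE. ROWS is a JSON list of rows, 1 to 20 of them, each of 4 numbers: dx, dy, dz in m, then a turn about the tool's z in rad; each row shifts and turns the commanded pose from where the row before left it, along the tool's axes as they then stand; what a row does not reach is not made up. A row lasts 1/12 s, in which the tool goes at most 0.0417 m and 0.125 rad, less where a joint would pass 70% of its speed; a pose out of reach is approached as far as the arm can. OPENING is the finger opening in m, set as the command begins (- or left out keeps the last). The fingers move at their own pace and stop on an object; FORCE is the grip in N (left out, the last holds). Time passes only in rows, so rows that do not move let the fingers close. It prints the time, the measured TCP pose, the force, the opening and the grip force at its end. Input that does not fit is refused with a message, and nothing moves.
- robot.get_obs(): the state, without advancing time (a new reading comes with each control period).
- viewer.camera(name): name is "scene" or "side" or "wrist"; returns a dict with "img" (400x640x3 uint8, red, green, blue), "fx", "fy", "cx", "cy" (pixels), "xyz" and "attitude" of the camera in the world. Camera axes: x right, y down, z forward; pixel columns grow to the right and rows downward; lengths in m; the calibration is good to about 2 mm. The wrist camera is an equidistant fisheye: a pixel r from the principal point sees the ray r / f radians off the axis. A picture is of the moment at which its call begins. There is no depth.
- robot.hand_in(): hands the job in; it is judged then, once.
The state is a dict: "time": time; "q": joint angles; "joint_velocities": joint speeds; "joint_torque": joint torques, N m; "position": TCP position; "tool_rot": TCP orientation; "ft_force": force on the tool from outside, world axes, zero at the start; "moment": the same for the moment, N m; "grip_width": finger opening in m; "grip_force": force on a finger pad.
Only numpy, scipy, OpenCV 4.12 (cv2) and the standard library are available. Lean on these libraries where they do the work, as an engineer would, in place of code of your own. Each camera call takes 0.05 s, during which the arm holds its last target. There are 200 camera calls.

## Working session

There is one attempt and no reset: what is moved stays moved. The work goes in short steps, Python scripts to look and compute and a shell command to move; the robot and the scene stay as the last step left them, time stands still between calls to the robot, and variables do not carry over. Pictures are saved under pics/ and viewed, at most 14 in all, crops included, and the job is handed in when it is done.

```bash
ls; mkdir -p pics
python3 - <<'E'
from rig import robot, viewer
import cv2
for n in ["scene","side","wrist"]:
    c=viewer.camera(n); cv2.imwrite(f"pics/{n}0.png",c["img"][:,:,::-1]); print(n,c["fx"],c["fy"],c["cx"],c["cy"],c["xyz"],c["attitude"])
o=robot.get_obs(); print(o["time"],o["position"],o["tool_rot"],robot.grip_depth)
E
```

```text
nudge.py
pics
rig.py
scene 394.97498638165473 394.97498638165473 314.9394410181869 195.51407037486965 [ 1.24918229 -0.06397104  1.15192032] [ 0.68737516  0.65904665 -0.20462337 -0.22649982]
side 488.5665715235234 488.5665715235234 317.54797202859476 195.30926095997717 [-0.14482432 -1.01503539  1.2739808 ] [ 0.87166997 -0.27770035  0.11498617 -0.38710742]
wrist 309.70691628693146 309.70691628693146 317.41485616853294 197.69928065072023 [0.21071315 0.59171068 0.38437778] [0.84012006 0.52784662 0.06568495 0.10612129]
0.15 [0.270253   0.56294085 0.22180617] [ 2.22027321e-01  9.75040103e-01 -7.49957261e-04 -3.23221977e-04] 0.0187
```

View pics/scene0.png

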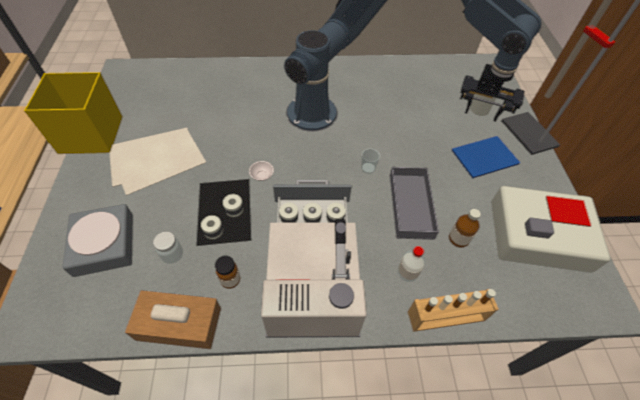

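View pics/side0.png

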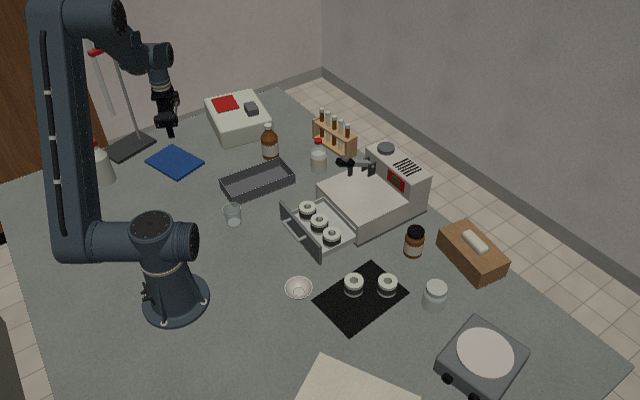

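The scene camera looks back at the robot: the tub is around (413,203), the mat with 2 fresh rings at (232,203) and (210,225), and 3 spent rings at about (288/312/336, 211). Next I'll enlarge both views.

Run:
```python
import cv2
a=cv2.imread("pics/scene0.png")[150:300,190:390]; cv2.imwrite("pics/sc1.png",cv2.resize(a,None,fx=4,fy=4,interpolation=cv2.INTER_CUBIC))
a=cv2.imread("pics/side0.png")[150:300,215:415]; cv2.imwrite("pics/si1.png",cv2.resize(a,None,fx=4,fy=4,interpolation=cv2.INTER_CUBIC))
```

```text
(no output)
```

View pics/sc1.png

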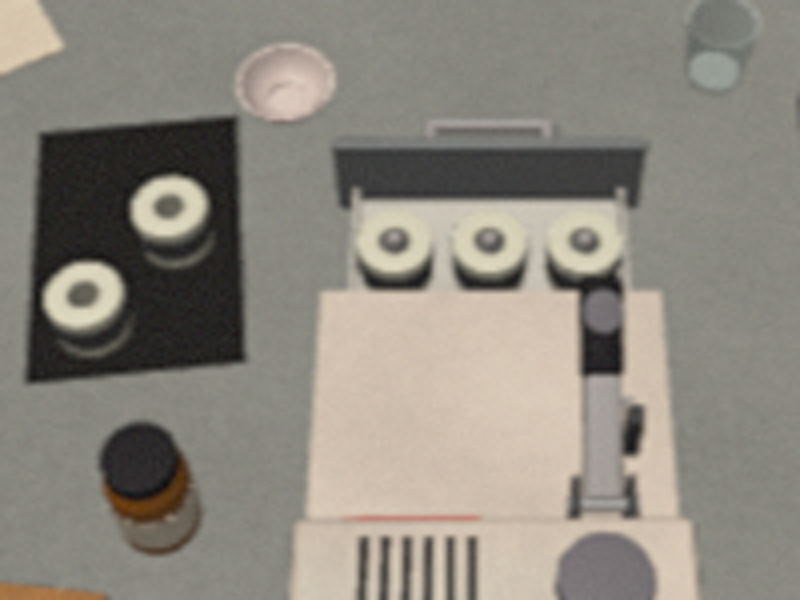

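View pics/si1.png

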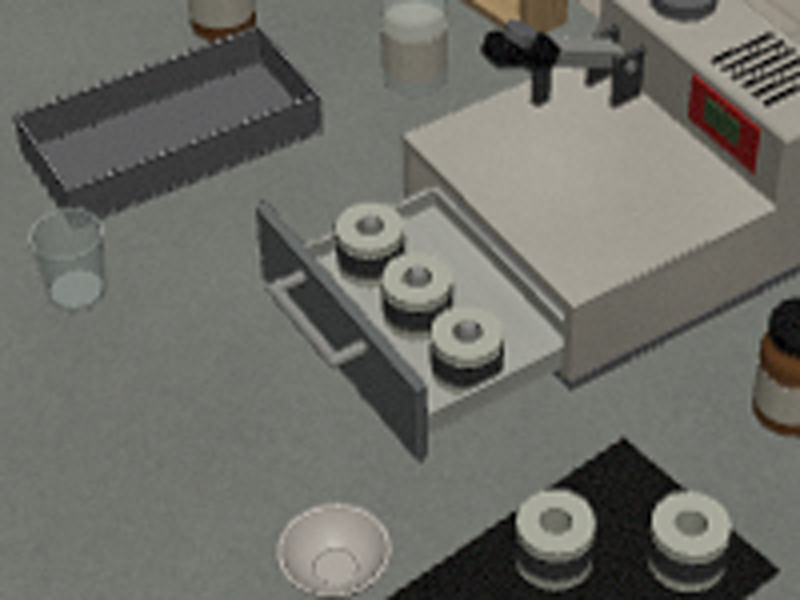

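Both crops are clear. Scene crop: fresh ring tops at (169,208) and (84,297), spent tops at (395,243), (489,243) and (585,242), button at (602,310). Side crop: spent tops at (370,230), (417,282) and (466,336), fresh at (556,524) and (691,524).

```bash
cat > h.py <<'E'
import numpy as np, cv2
from scipy.spatial.transform import Rotation as R
from rig import robot, viewer
CAM={"scene":(394.975,314.939,195.514,[1.24918229,-0.06397104,1.15192032],[0.68737516,0.65904665,-0.20462337,-0.22649982]),
"side":(488.5666,317.548,195.309,[-0.14482432,-1.01503539,1.2739808],[0.87166997,-0.27770035,0.11498617,-0.38710742])}
def ray(n,u,v):
    f,cx,cy,o,q=CAM[n]; return np.array(o),R.from_quat(q).apply([(u-cx)/f,(v-cy)/f,1])
def atz(n,u,v,z):
    o,d=ray(n,u,v); return (o+d*(z-o[2])/d[2]).round(4)
def proj(n,p):
    f,cx,cy,o,q=CAM[n]; c=R.from_quat(q).inv().apply(np.array(p)-o); return f*c[0]/c[2]+cx,f*c[1]/c[2]+cy
def wray(c,u,v):  # fisheye
    x,y=u-c["cx"],v-c["cy"]; r=np.hypot(x,y); t=r/c["fx"]
    s=np.sin(t)/max(r,1e-9); return c["xyz"],R.from_quat(c["attitude"]).apply([x*s,y*s,np.cos(t)])
def watz(c,u,v,z):
    o,d=wray(c,u,v); return (o+d*(z-o[2])/d[2]).round(4)
def delta(p,yaw=None):
    """tool-frame shift to TCP point p; turn to bring tool y axis to world angle yaw (mod pi)"""
    o=robot.get_obs(); r=R.from_quat(o["tool_rot"]); t=r.inv().apply(np.array(p)-o["position"])
    y=r.apply([0,1,0]); a=np.arctan2(y[1],y[0])
    turn=None if yaw is None else -((yaw-a+np.pi/2)%np.pi-np.pi/2)
    print("pos",o["position"].round(4),"shift",t.round(4),"yaw",a.round(3),"turn",turn,"q6",o["q"].round(2)[5],"f",o["ft_force"].round(1))
E
python3 - <<'E'
from h import *
S=lambda u,v:(190+u/4,150+v/4); D=lambda u,v:(215+u/4,150+v/4)
for n,s,d,z in [("fA",(169,208),(556,524),.051),("fB",(84,297),(691,524),.051),("s0",(395,243),(466,336),.068),("s1",(489,243),(417,282),.068),("s2",(585,242),(370,230),.068),
 ("panelR",(333,143),(425,385),.096),("panelL",(647,143),(262,206),.096),("roofR",(320,291),(570,303),.102),("roofL",(662,291),(406,138),.102),("button",(602,310),(527,35),.19)]:
    print(n,atz("scene",*S(*s),z),atz("side",*D(*d),z))
for p in [(391,168),(428,168),(436,237),(398,237)]: print("tub",atz("scene",*p,.05))
for p in [(18,118),(262,30),(320,100),(65,190)]: print("tubside",atz("side",*D(*p),.05))
for p in [(370,157),(417,262)]: print("beaker,red",atz("scene",*p,.06))
E
```

```text
fA [ 0.4816 -0.2875  0.051 ] [ 0.4743 -0.2968  0.051 ]
fB [ 0.567  -0.3496  0.051 ] [ 0.5595 -0.3578  0.051 ]
s0 [ 0.535  -0.0972  0.068 ] [ 0.5259 -0.1076  0.068 ]
s1 [ 0.5378 -0.0202  0.068 ] [ 0.5292 -0.0312  0.068 ]
s2 [0.5397 0.0587 0.068 ] [0.5327 0.0466 0.068 ]
panelR [ 0.4518 -0.1471  0.096 ] [ 0.452  -0.1528  0.096 ]
panelL [0.4609 0.1153 0.096 ] [0.4567 0.1032 0.096 ]
roofR [ 0.5999 -0.1547  0.102 ] [ 0.5993 -0.1534  0.102 ]
roofL [0.6097 0.1113 0.102 ] [0.6082 0.0978 0.102 ]
button [0.6775 0.0524 0.19  ] [0.7196 0.0657 0.19  ]
tub [0.3512 0.2738 0.05  ]
tub [0.3557 0.4087 0.05  ]
tub [0.641 0.373 0.05 ]
tub [0.6364 0.2506 0.05  ]
tubside [0.3542 0.3918 0.05  ]
tubside [0.6185 0.3703 0.05  ]
tubside [0.6059 0.2426 0.05  ]
tubside [0.3432 0.2728 0.05  ]
beaker,red [0.3049 0.2018 0.06  ]
beaker,red [0.7307 0.2911 0.06  ]
```

Scene and side disagree by about 1 cm, so I'll fit the ring ellipses with code.

```bash
cat >> h.py <<'E'
def rings(img,box,thr=150,amin=60,amax=900):
    x0,y0,x1,y1=box; k=6
    a=cv2.resize(img[y0:y1,x0:x1],None,fx=k,fy=k,interpolation=cv2.INTER_CUBIC)
    g=a.min(axis=2); m=(g>thr).astype(np.uint8)
    cs,_=cv2.findContours(m,cv2.RETR_EXTERNAL,cv2.CHAIN_APPROX_NONE); out=[]
    for c in cs:
        A=cv2.contourArea(c)/k/k
        if amin<A<amax:
            e=cv2.fitEllipse(cv2.convexHull(c)); out.append((round((e[0][0]+.5)/k-.5+x0,2),round((e[0][1]+.5)/k-.5+y0,2),[round(t/k,1) for t in e[1]],round(A)))
    return out
E
python3 - <<'E'
from h import *
for n,bs,z in [("scene",[(198,190,250,240)],.051),("scene",[(277,199,350,222)],.068),("side",[(340,268,402,305)],.051),("side",[(295,198,345,246)],.068)]:
  img=cv2.imread(f"pics/{n}0.png")
  for b in bs:
    for t in (135,155,175):
      for r in rings(img,b,t): print(n,t,r,atz(n,r[0],r[1],z))
E
```

```text
scene 135 (210.35, 223.37, [15.7, 19.5], 237) [ 0.5636 -0.352   0.051 ]
scene 135 (231.69, 201.37, [14.7, 18.6], 210) [ 0.479  -0.2896  0.051 ]
scene 155 (210.33, 223.32, [15.0, 18.9], 218) [ 0.5634 -0.3521  0.051 ]
scene 155 (231.67, 201.33, [14.1, 17.9], 193) [ 0.4788 -0.2897  0.051 ]
scene 175 (210.28, 223.26, [14.3, 17.9], 195) [ 0.5631 -0.3523  0.051 ]
scene 175 (231.63, 201.32, [13.4, 16.8], 169) [ 0.4787 -0.2898  0.051 ]
scene 175 (312.04, 208.15, [27.6, 68.0], 882) [ 0.5275 -0.0205  0.068 ]
side 135 (387.55, 280.45, [15.6, 19.6], 228) [ 0.5604 -0.3559  0.051 ]
side 135 (353.44, 279.9, [15.6, 19.1], 224) [ 0.4755 -0.2924  0.051 ]
side 155 (353.49, 279.89, [14.7, 18.5], 109) [ 0.4757 -0.2925  0.051 ]
side 135 (310.22, 229.27, [9.8, 45.9], 129) [ 0.4801 -0.0475  0.068 ]
side 135 (325.4, 220.49, [27.6, 61.8], 879) [ 0.5465 -0.0436  0.068 ]
side 135 (339.47, 200.92, [11.9, 30.0], 110) [0.6457 0.0073 0.068 ]
side 155 (331.28, 232.48, [11.9, 17.1], 61) [ 0.5295 -0.1015  0.068 ]
side 155 (319.06, 218.54, [12.2, 16.7], 72) [ 0.5342 -0.023   0.068 ]
side 155 (307.16, 206.05, [10.6, 16.5], 123) [0.5359 0.0535 0.068 ]
```

Run:
```python
from h import *
delta([.47,-.03,.26],2.32)
```

```text
pos [0.2703 0.5629 0.2218] shift [-0.4368 -0.4481 -0.0376] yaw 1.123 turn -1.1969899813069835 q6 -0.18 f [ 0.1 -0.7 -0.4]
```

```bash
echo '[[0,0,-0.019,0],[0,0,-0.019,0],[-0.0273,-0.028,0,0],[-0.0273,-0.028,0,0],[-0.0273,-0.028,0,0],[-0.0273,-0.028,0,0],[-0.0273,-0.028,0,0],[-0.0273,-0.028,0,0],[-0.0273,-0.028,0,0],[-0.0273,-0.028,0,0],[-0.0273,-0.028,0,0],[-0.0273,-0.028,0,0],[-0.0273,-0.028,0,0],[-0.0273,-0.028,0,0],[-0.0273,-0.028,0,0],[-0.0273,-0.028,0,0],[-0.0273,-0.028,0,0],[-0.0273,-0.028,0,0],[0,0,0,-0.1],[0,0,0,-0.1]]' > mv.in && python3 nudge.py mv.in 0.087
echo '[[0,0,0,-0.1],[0,0,0,-0.1],[0,0,0,-0.1],[0,0,0,-0.1],[0,0,0,-0.1],[0,0,0,-0.1],[0,0,0,-0.1],[0,0,0,-0.1],[0,0,0,-0.1],[0,0,0,-0.1],[0,0,0,0],[0,0,0,0]]' > mv.in && python3 nudge.py mv.in
python3 - <<'E'
from h import *
delta([.535,-.102,.15],2.32)
c=viewer.camera("wrist"); cv2.imwrite("pics/w1.png",c["img"][:,:,::-1]); np.save("w1.npy",[c["xyz"],c["attitude"][:3]]); print(c["xyz"],c["attitude"])
for p in [(.532,-.1,.068),(.534,-.022,.068),(.536,.055,.068)]:
    d=R.from_quat(c["attitude"]).inv().apply(np.array(p)-c["xyz"]); t=np.arctan2(np.hypot(d[0],d[1]),d[2]); n=np.hypot(d[0],d[1]); print(c["cx"]+c["fx"]*t*d[0]/n,c["cy"]+c["fy"]*t*d[1]/n)
E
```

```text
time: 1.82
position: [0.4711, -0.0322, 0.2603]
tool_rot: [0.124, 0.992, -0.0, 0.0]
ft_force: [-1.7, 1.1, -0.9]
grip_width: 0.0874
grip_force: 0.0
time: 2.82
position: [0.4702, -0.0295, 0.2604]
tool_rot: [-0.366, 0.931, 0.0, -0.0]
ft_force: [0.0, -0.0, -0.9]
grip_width: 0.0873
grip_force: 0.0
pos [ 0.4702 -0.0295  0.2604] shift [ 0.0019 -0.0973  0.1104] yaw 2.32 turn 0.00038872731201111677 q6 -2.62 f [ 0.  -0.  -0.9]
[ 0.42201549 -0.07637516  0.42310796] [0.396667   0.909373   0.11510825 0.04945838]
239.51475208203303 176.04830976094257
287.0236042418816 220.02704230149985
331.79755657902956 260.18541918720706
```

View pics/w1.png

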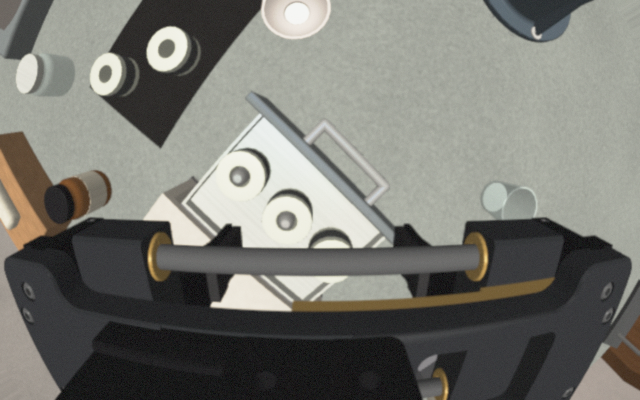

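Wrist view: spent rings at about (243,175) and (288,217), with spindle tips at (239,177) and (286,221). Fresh rings at (108,75) and (170,49). This matches the predictions.

Run:
```python
from h import *
img=cv2.imread("pics/w1.png")
c=dict(cx=317.415,cy=197.699,fx=309.707,xyz=np.array([0.42201549,-0.07637516,0.42310796]),attitude=[0.396667,0.909373,0.11510825,0.04945838])
for b,z in [((85,40,140,100),.051),((140,20,200,75),.051),((210,140,270,205),.068),((258,185,318,250),.068)]:
  for t in (150,175,195,205):
    for r in rings(img,b,t,300,2500): print(z,t,r,watz(c,r[0],r[1],z))
# dark spindle tips via ring-hole: centroid of dark blob
for b in [(228,165,250,190),(275,208,298,233)]:
    x0,y0,x1,y1=b; g=img[y0:y1,x0:x1].min(axis=2); m=g<140; ys,xs=np.nonzero(m); print("tip",m.sum(),xs.mean()+x0,ys.mean()+y0,watz(c,xs.mean()+x0,ys.mean()+y0,.074))
```

```text
0.051 150 (96.19, 67.6, [50.7, 67.7], 1791) [ 0.566  -0.3731  0.051 ]
0.051 175 (105.13, 73.35, [30.8, 42.8], 1019) [ 0.5622 -0.3519  0.051 ]
0.051 195 (105.27, 73.41, [29.9, 42.0], 970) [ 0.5621 -0.3516  0.051 ]
0.051 205 (105.31, 73.43, [29.4, 41.6], 942) [ 0.5621 -0.3515  0.051 ]
0.051 150 (166.72, 48.42, [38.2, 47.1], 1398) [ 0.4782 -0.2884  0.051 ]
0.051 175 (166.67, 48.39, [37.5, 46.4], 1354) [ 0.4782 -0.2885  0.051 ]
0.051 195 (166.66, 48.37, [36.9, 45.8], 1314) [ 0.4782 -0.2885  0.051 ]
0.051 205 (166.68, 48.34, [36.6, 45.5], 1290) [ 0.4782 -0.2885  0.051 ]
0.068 195 (248.5, 162.46, [38.4, 66.2], 329) [ 0.5122 -0.1024  0.068 ]
0.068 205 (250.91, 157.4, [36.6, 53.4], 317) [ 0.5057 -0.1041  0.068 ]
tip 223 240.22421524663676 175.66816143497758 [ 0.5292 -0.0993  0.074 ]
tip 204 286.72058823529414 219.54901960784315 [ 0.5319 -0.0236  0.074 ]
```

```bash
echo '[[0,-0.0238,0,0],[0,-0.0238,0,0],[0,-0.0238,0,0],[0,-0.0238,0,0],[0,0,0.03,0],[0,0,0.03,0],[0,0,0.03,0],[0,0,0.03,0],[0,0,0,0],[0,0,0,0]]' > mv.in && python3 nudge.py mv.in 0.078
python3 - <<'E'
from h import *
delta([.531,-.100,.045],2.32)
E
```

```text
time: 3.7
position: [0.5343, -0.0987, 0.1393]
tool_rot: [-0.367, 0.93, 0.001, -0.002]
ft_force: [0.3, -0.6, 0.5]
grip_width: 0.078
grip_force: 0.0
pos [ 0.5343 -0.0987  0.1393] shift [0.0031 0.0009 0.0944] yaw 2.322 turn 0.0017531192908619708 q6 -2.71 f [ 0.3 -0.6  0.5]
```

```bash
echo '[[0.003,0.001,0.02,0],[0,0,0.025,0],[0,0,0.025,0],[0,0,0.0245,0],[0,0,0,0]]' > mv.in && python3 nudge.py mv.in 0.078
echo '[[0,0,0,0],[0,0,0,0],[0,0,0,0],[0,0,0,0]]' > mv.in && python3 nudge.py mv.in 0.03 25
echo '[[0,0,-0.01,0],[0,0,-0.02,0],[0,0,-0.03,0],[0,0,-0.03,0],[0,0,-0.03,0],[0,0,-0.03,0],[0,0,0,0]]' > mv.in && python3 nudge.py mv.in
python3 - <<'E'
from h import *
delta([.415,.325,.195],2.32)
E
```

```text
time: 4.12
position: [0.5317, -0.1001, 0.0446]
tool_rot: [-0.367, 0.93, 0.001, -0.001]
ft_force: [-0.4, -0.1, -0.3]
grip_width: 0.078
grip_force: 0.0
time: 4.45
position: [0.5333, -0.1005, 0.0481]
tool_rot: [-0.367, 0.93, -0.001, 0.001]
ft_force: [-2.2, 1.1, 6.4]
grip_width: 0.0606
grip_force: 25.0
time: 5.03
position: [0.5364, -0.1019, 0.2031]
tool_rot: [-0.367, 0.93, -0.005, 0.005]
ft_force: [1.0, -0.6, -1.2]
grip_width: 0.0603
grip_force: 25.0
pos [ 0.5364 -0.1019  0.2031] shift [-0.2032  0.3946  0.0042] yaw 2.323 turn 0.0033434571010935166 q6 -2.72 f [ 1.  -0.6 -1.2]
```

```bash
echo '[[-0.01,0.02,0,0],[-0.0193,0.0385,0,0],[-0.0193,0.0385,0,0],[-0.0193,0.0385,0,0],[-0.0193,0.0385,0,0],[-0.0193,0.0385,0,0],[-0.0193,0.0385,0,0],[-0.0193,0.0385,0,0],[-0.0193,0.0385,0,0],[-0.0193,0.0385,0,0],[-0.015,0.03,0,0],[-0.005,0.008,0,0],[0,0,0,0],[0,0,0,0]]' > mv.in && python3 nudge.py mv.in
python3 - <<'E'
from h import *
delta([.403,.332,.045],2.32)
E
```

```text
time: 6.2
position: [0.4081, 0.3217, 0.1959]
tool_rot: [-0.368, 0.93, -0.0, -0.0]
ft_force: [-0.6, -1.0, -2.9]
grip_width: 0.0603
grip_force: 25.0
pos [0.4081 0.3217 0.1959] shift [-0.0035  0.0111  0.1509] yaw 2.325 turn 0.004719183544881211 q6 -1.87 f [-0.6 -1.  -2.9]
```

```bash
echo '[[-0.003,0.011,0.01,0],[0,0,0.03,0],[0,0,0.03,0],[0,0,0.03,0],[0,0,0.03,0],[0,0,0.015,0],[0,0,0.006,0],[0,0,0,0]]' > mv.in && python3 nudge.py mv.in
echo '[[0,0,0,0],[0,0,0,0],[0,0,-0.02,0],[0,0,-0.03,0],[0,0,-0.035,0],[0,0,-0.035,0],[0,0,-0.035,0],[0,0,0,0],[0,0,0,0]]' > mv.in && python3 nudge.py mv.in 0.076
python3 - <<'E'
from h import *
c=viewer.camera("wrist"); s=viewer.camera("scene")
cv2.imwrite("pics/w2.png",c["img"][:,:,::-1]); cv2.imwrite("pics/s2.png",s["img"][:,:,::-1])
a=cv2.resize(s["img"][150:275,190:450,::-1],None,fx=3,fy=3); cv2.imwrite("pics/s2c.png",a)
delta([.533,-.023,.195],2.32)
E
```

```text
time: 6.87
position: [0.4024, 0.3306, 0.0432]
tool_rot: [-0.366, 0.931, -0.0, -0.002]
ft_force: [-1.3, 0.2, -2.0]
grip_width: 0.0604
grip_force: 25.0
time: 7.62
position: [0.4051, 0.3332, 0.2041]
tool_rot: [-0.367, 0.93, 0.0, 0.005]
ft_force: [0.5, -0.2, -0.7]
grip_width: 0.0763
grip_force: 0.0
pos [0.4028 0.3319 0.2007] shift [ 0.1474 -0.3481  0.0057] yaw 2.323 turn 0.0029308800572631633 q6 -1.85 f [ 0.3 -0.9 -0.3]
```

View pics/w2.png

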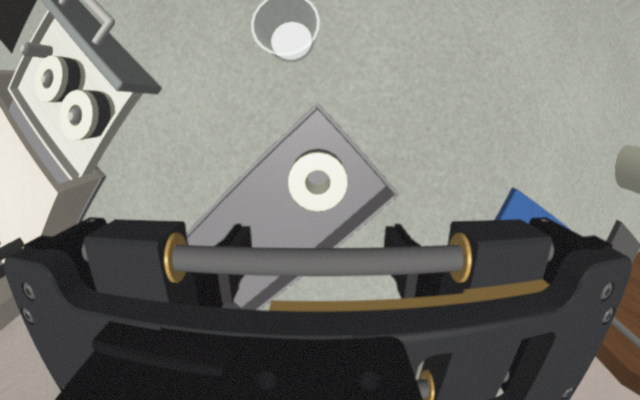

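The first spent ring stands upright in the tub at (317,182). On to the middle one.

```bash
echo '[[0.0147,-0.0348,0,0],[0.0147,-0.0348,0,0],[0.0147,-0.0348,0,0],[0.0147,-0.0348,0,0],[0.0147,-0.0348,0,0],[0.0147,-0.0348,0,0],[0.0147,-0.0348,0,0],[0.0147,-0.0348,0,0],[0.0147,-0.0348,0,0],[0.0147,-0.0348,0,0],[0,0,0,0],[0,0,0,0]]' > mv.in && python3 nudge.py mv.in 0.078
python3 - <<'E'
from h import *
delta([.533,-.023,.045],2.32)
E
```

```text
time: 8.72
position: [0.5332, -0.0242, 0.1984]
tool_rot: [-0.365, 0.931, 0.001, -0.001]
ft_force: [0.2, -0.2, 0.2]
grip_width: 0.078
grip_force: 0.0
pos [ 0.5332 -0.0242  0.1984] shift [-0.0009  0.0006  0.1534] yaw 2.319 turn -0.001247085159084893 q6 -2.57 f [ 0.2 -0.2  0.2]
```

```bash
echo '[[0,0.001,0.03,0],[0,0,0.03,0],[0,0,0.03,0],[0,0,0.03,0],[0,0,0.025,0],[0,0,0.0075,0],[0,0,0,0]]' > mv.in && python3 nudge.py mv.in 0.078
echo '[[0,0,0,0],[0,0,0,0],[0,0,0,0],[0,0,0,0]]' > mv.in && python3 nudge.py mv.in 0.03 25
echo '[[0,0,-0.01,0],[0,0,-0.02,0],[0,0,-0.03,0],[0,0,-0.03,0],[0,0,-0.03,0],[0,0,-0.03,0],[0,0,0,0]]' > mv.in && python3 nudge.py mv.in
python3 - <<'E'
from h import *
delta([.488,.323,.2],2.32)
E
```

```text
time: 9.3
position: [0.5299, -0.0199, 0.0451]
tool_rot: [-0.368, 0.93, 0.002, -0.003]
ft_force: [1.0, 0.3, 0.3]
grip_width: 0.0781
grip_force: 0.0
time: 9.63
position: [0.5339, -0.0218, 0.0491]
tool_rot: [-0.367, 0.93, -0.001, 0.001]
ft_force: [-0.1, 0.7, 3.5]
grip_width: 0.0603
grip_force: 24.9
time: 10.22
position: [0.5365, -0.0225, 0.2044]
tool_rot: [-0.367, 0.93, -0.004, 0.005]
ft_force: [1.5, -0.7, -1.7]
grip_width: 0.0601
grip_force: 24.9
pos [ 0.5365 -0.0225  0.2044] shift [-0.2007  0.2855  0.0026] yaw 2.323 turn 0.003092858133015408 q6 -2.57 f [ 1.5 -0.7 -1.7]
```

```bash
echo '[[-0.04,0.005,0,0],[-0.016,0.028,0,0],[-0.016,0.028,0,0],[-0.016,0.028,0,0],[-0.016,0.028,0,0],[-0.016,0.028,0,0],[-0.016,0.028,0,0],[-0.016,0.028,0,0],[-0.016,0.028,0,0],[-0.016,0.028,0,0],[-0.016,0.028,0,0],[0,0,0,0],[0,0,0.03,0],[0,0,0.03,0],[0,0,0.03,0],[0,0,0.03,0],[0,0,0.02,0],[0,0,0.015,0],[0,0,0,0]]' > mv.in && python3 nudge.py mv.in
python3 - <<'E'
from h import *
delta([.488,.323,.045],2.32)
E
```

```text
time: 11.8
position: [0.4814, 0.3213, 0.0392]
tool_rot: [-0.367, 0.93, -0.0, -0.004]
ft_force: [-1.2, -0.7, -1.6]
grip_width: 0.0599
grip_force: 24.9
pos [0.4814 0.3213 0.0392] shift [-0.0059 -0.0033 -0.0058] yaw 2.323 turn 0.0026327961329917215 q6 -1.93 f [-1.2 -0.7 -1.6]
```

```bash
echo '[[0,0,0,0],[0,0,0,0],[0,0,-0.02,0],[0,0,-0.03,0],[0,0,-0.035,0],[0,0,-0.035,0],[0,0,-0.04,0],[0,0,0,0.1124],[0,0,0,0.1124],[0,0,0,0.1124],[0,0,0,0.1124],[0,0,0,0.1124],[0,0,0,0.1124],[0,0,0,0.1124],[0,0,0,0]]' > mv.in && python3 nudge.py mv.in 0.076
python3 - <<'E'
from h import *
delta([.49,.055,.2],1.536)
def tri(a,b):
    (o1,d1),(o2,d2)=ray("scene",*a),ray("side",*b); 
    s=np.linalg.lstsq(np.c_[d1,-d2],o2-o1,rcond=None)[0]; p,q=o1+d1*s[0],o2+d2*s[1]; return ((p+q)/2).round(4),np.linalg.norm(p-q).round(4)
print(tri((339.95,226.9),(346.2,158.2)), tri((339.95,220),(336,162)))
a=cv2.resize(cv2.imread("pics/scene0.png")[200:290,310:390],None,fx=6,fy=6,interpolation=cv2.INTER_CUBIC)
b=cv2.resize(cv2.imread("pics/side0.png")[145:185,325:380],None,fx=8,fy=8,interpolation=cv2.INTER_CUBIC)
b=cv2.copyMakeBorder(b,0,a.shape[0]-b.shape[0],0,0,cv2.BORDER_CONSTANT) if b.shape[0]<a.shape[0] else b
a=a[:b.shape[0]]; b=b[:, :320+0]; cv2.imwrite("pics/lev.png",np.hstack([a,b]))
print(a.shape,b.shape)
E
```

```text
time: 13.05
position: [0.4848, 0.3233, 0.2049]
tool_rot: [0.018, 1.0, 0.001, 0.002]
ft_force: [0.4, -0.7, -0.8]
grip_width: 0.0757
grip_force: 0.0
pos [0.4848 0.3233 0.2049] shift [-0.015  -0.2679  0.0045] yaw 1.534 turn -0.0016796483222640823 q6 -1.14 f [ 0.4 -0.7 -0.8]
(array([0.6958, 0.0443, 0.2195]), np.float64(0.0076)) (array([0.6631, 0.052 , 0.2092]), np.float64(0.0034))
(540, 480, 3) (540, 320, 3)
```

View pics/lev.png

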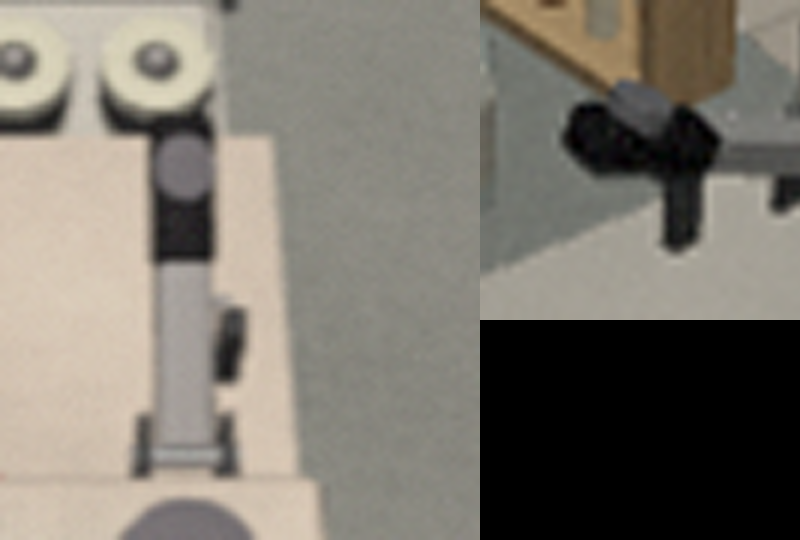

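The lever tip is near x≈0.66 and the button at about (0.69, 0.05, 0.215), well behind the rings. Next is the left spent ring.

```bash
echo '[[-0.004,-0.03,0,0],[-0.006,-0.03,0,0],[-0.006,-0.03,0,0],[-0.006,-0.03,0,0],[-0.006,-0.03,0,0],[-0.006,-0.03,0,0],[-0.006,-0.03,0,0],[-0.006,-0.03,0,0],[-0.006,-0.03,0,0],[0,0,0.03,0],[0,0,0.03,0],[0,0,0,0],[0,0,0,0]]' > mv.in && python3 nudge.py mv.in 0.076
python3 - <<'E'
from h import *
delta([.5355,.055,.045],1.536)
E
```

```text
time: 14.13
position: [0.5261, 0.0513, 0.1426]
tool_rot: [0.017, 1.0, 0.0, -0.001]
ft_force: [0.2, -0.5, -0.1]
grip_width: 0.0764
grip_force: 0.0
pos [0.5261 0.0513 0.1426] shift [-0.0095  0.004   0.0976] yaw 1.538 turn 0.001740076799676471 q6 -1.65 f [ 0.2 -0.5 -0.1]
```

```bash
echo '[[-0.0095,0.004,0.02,0],[0,0,0.03,0],[0,0,0.03,0],[0,0,0.0175,0],[0,0,0,0]]' > mv.in && python3 nudge.py mv.in 0.076
echo '[[0,0,0,0],[0,0,0,0],[0,0,0,0],[0,0,0,0]]' > mv.in && python3 nudge.py mv.in 0.03 25
echo '[[0,0,-0.01,0],[0,0,-0.02,0],[0,0,-0.03,0],[0,0,-0.03,0],[0,0,-0.03,0],[0,0,-0.03,0],[0,0,0,0]]' > mv.in && python3 nudge.py mv.in
python3 - <<'E'
from h import *
delta([.565,.315,.2],1.47)
E
```

```text
time: 14.55
position: [0.5358, 0.0557, 0.0441]
tool_rot: [0.016, 1.0, 0.0, -0.001]
ft_force: [1.1, 0.9, 0.2]
grip_width: 0.0763
grip_force: 0.0
time: 14.88
position: [0.5382, 0.0552, 0.0473]
tool_rot: [0.017, 1.0, -0.0, 0.002]
ft_force: [-0.3, 1.1, 6.2]
grip_width: 0.0625
grip_force: 25.0
time: 15.47
position: [0.5401, 0.0548, 0.2018]
tool_rot: [0.017, 1.0, -0.001, 0.006]
ft_force: [1.0, 0.8, -0.8]
grip_width: 0.0623
grip_force: 25.0
pos [0.5401 0.0548 0.2018] shift [-0.016   0.2609  0.0018] yaw 1.537 turn 0.0666894705016654 q6 -1.64 f [ 1.   0.8 -0.8]
```

```bash
echo '[[-0.002,0.029,0,0],[-0.002,0.029,0,0.033],[-0.002,0.029,0,0.033],[-0.002,0.029,0,0],[-0.002,0.029,0,0],[-0.002,0.029,0,0],[-0.002,0.029,0,0],[-0.002,0.029,0,0],[-0.002,0.029,0,0],[0,0,0,0],[0,0,0.03,0],[0,0,0.03,0],[0,0,0.03,0],[0,0,0,0],[0,0,0,0]]' > mv.in && python3 nudge.py mv.in
python3 - <<'E'
from h import *
delta([.566,.315,.043],1.47)
E
```

```text
time: 16.72
position: [0.5739, 0.3125, 0.1033]
tool_rot: [0.05, 0.999, -0.001, -0.003]
ft_force: [1.1, 0.3, -0.4]
grip_width: 0.0618
grip_force: 25.0
pos [0.5739 0.3125 0.1033] shift [0.0078 0.0019 0.0603] yaw 1.47 turn 6.631314809335542e-05 q6 -1.14 f [ 1.1  0.3 -0.4]
```

```bash
echo '[[0.008,0.002,0.02,0],[0,0,0.02,0],[0,0,0.015,0],[0,0,0.005,0],[0,0,0,0]]' > mv.in && python3 nudge.py mv.in
echo '[[0,0,0,0],[0,0,0,0],[0,0,-0.02,0],[0,0,-0.03,0],[0,0,-0.035,0],[0,0,-0.035,0],[0,0,-0.04,0],[0,0,0,0],[0,0,0,0]]' > mv.in && python3 nudge.py mv.in 0.074
python3 - <<'E'
from h import *
c=viewer.camera("wrist"); s=viewer.camera("scene")
cv2.imwrite("pics/w3.png",c["img"][:,:,::-1]); img=s["img"][:,:,::-1].copy(); cv2.imwrite("pics/s3.png",img)
cv2.imwrite("pics/s3c.png",cv2.resize(img[150:270,190:450],None,fx=3,fy=3))
for r in rings(img,(198,180,258,250),155): print(r,atz("scene",r[0],r[1],.051))
s=viewer.camera("side"); img=s["img"][:,:,::-1].copy(); cv2.imwrite("pics/d3.png",img)
for r in rings(img,(330,260,412,315),140): print(r,atz("side",r[0],r[1],.051))
delta([.478,-.289,.2],1.536)
E
```

```text
time: 17.13
position: [0.5684, 0.3163, 0.0458]
tool_rot: [0.05, 0.999, 0.0, 0.0]
ft_force: [-1.1, -0.7, -1.1]
grip_width: 0.0621
grip_force: 25.0
time: 17.88
position: [0.5707, 0.3174, 0.2106]
tool_rot: [0.05, 0.999, 0.002, 0.005]
ft_force: [0.5, 0.3, -0.0]
grip_width: 0.0739
grip_force: 0.0
(210.34, 223.33, [15.2, 19.1], 222) [ 0.5634 -0.3521  0.051 ]
(231.66, 201.34, [14.3, 18.0], 196) [ 0.4788 -0.2897  0.051 ]
(387.55, 280.42, [15.6, 19.7], 228) [ 0.5605 -0.3558  0.051 ]
(353.45, 279.89, [15.5, 19.1], 224) [ 0.4756 -0.2924  0.051 ]
pos [0.5672 0.3161 0.2046] shift [ 0.0279 -0.611   0.005 ] yaw 1.47 turn -0.06585374265684152 q6 -1.13 f [-0.5  0.2 -0.6]
```

View pics/s3c.png

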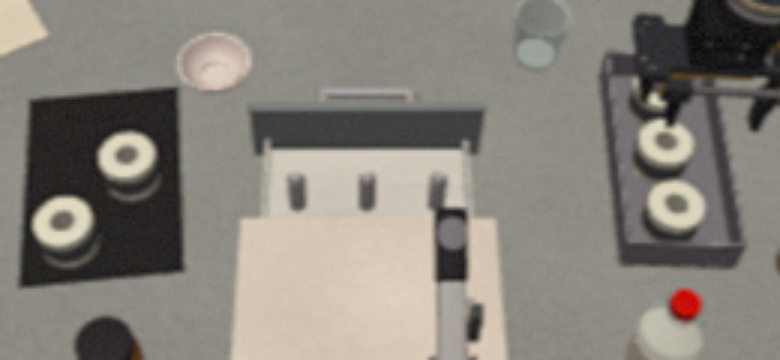

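All three spent rings are in the tub and the fresh rings haven't moved. I'll hover over the drawer to fix the spindle tips.

```bash
echo '[[0,-0.034,-0.02,-0.033],[0,-0.034,-0.02,-0.033],[0,-0.034,-0.01,0],[0,-0.034,0,0],[0,-0.034,0,0],[0,-0.034,0,0],[0,-0.034,0,0],[0,-0.034,0,0],[0,-0.034,0,0],[0,-0.034,0,0],[0,0,0,0],[0,0,0,0],[0,0,0,0],[0,0,0,0]]' > mv.in && python3 nudge.py mv.in 0.08
python3 - <<'E'
from h import *
c=viewer.camera("wrist"); cv2.imwrite("pics/w4.png",c["img"][:,:,::-1])
import pickle; pickle.dump({k:c[k] for k in ("fx","cx","cy","xyz","attitude")},open("w4.pkl","wb"))
cv2.imwrite("pics/w4c.png",cv2.resize(c["img"][40:240,190:430,::-1],None,fx=3,fy=3,interpolation=cv2.INTER_CUBIC))
delta([.478,-.289,.2],1.536)
E
```

```text
time: 19.2
position: [0.5524, -0.0219, 0.2542]
tool_rot: [0.017, 1.0, 0.0, -0.001]
ft_force: [0.1, -0.2, -0.9]
grip_width: 0.0801
grip_force: 0.0
pos [ 0.5525 -0.0217  0.2544] shift [ 0.0656 -0.2696  0.0544] yaw 1.538 turn 0.001966092536428876 q6 -1.78 f [-1.1 -0.6  0.9]
```

View pics/w4c.png

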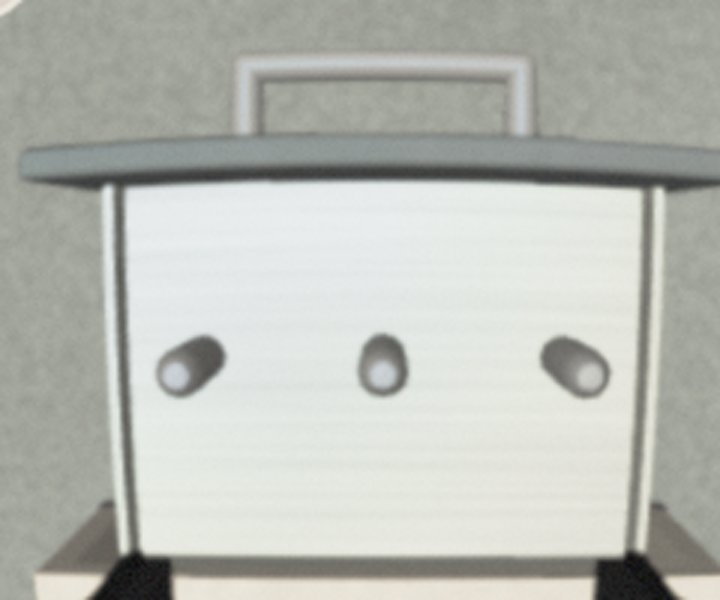

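The spindle tips are clear, with light top discs at crop pixels (176,376), (381,373) and (591,376).

Run:
```python
from h import *
import pickle; c=pickle.load(open("w4.pkl","rb"))
P=lambda u,v:((u+.5)/3-.5+190,(v+.5)/3-.5+40)
for p,z in [((176,376),.076),((381,373),.076),((591,376),.076),((385,66),.08),((20,150),.096),((718,152),.096),((36,575),.102),((720,575),.102)]: print(watz(c,*P(*p),z))
for p in [(.534,-.1,.076),(.536,-.022,.076)]: print(proj("scene",p))
```

```text
[ 0.5322 -0.0996  0.076 ]
[ 0.5344 -0.0225  0.076 ]
[0.5377 0.0565 0.076 ]
[ 0.4215 -0.0171  0.08  ]
[ 0.4437 -0.1486  0.096 ]
[0.454  0.1002 0.096 ]
[ 0.6013 -0.1558  0.102 ]
[0.6103 0.1033 0.102 ]
(np.float64(287.79540421783616), np.float64(209.17360490941934))
(np.float64(311.70683607916857), np.float64(208.96396665368664))
```

```bash
echo '[[0.0082,-0.0337,0,0],[0.0082,-0.0337,0,0],[0.0082,-0.0337,0,0],[0.0082,-0.0337,0,0],[0.0082,-0.0337,0,0],[0.0082,-0.0337,0,0],[0.0082,-0.0337,0,0],[0.0082,-0.0337,0,0],[0,0,0.035,0],[0,0,0.035,0],[0,0,0.035,0],[0,0,0,0],[0,0,0,0]]' > mv.in && python3 nudge.py mv.in 0.08
python3 - <<'E'
from h import *
delta([.4775,-.290,.028],1.536)
E
```

```text
time: 20.33
position: [0.4775, -0.2884, 0.1486]
tool_rot: [0.016, 1.0, 0.002, -0.002]
ft_force: [-0.3, -0.8, 1.6]
grip_width: 0.0801
grip_force: 0.0
pos [ 0.4775 -0.2884  0.1486] shift [-0.0005 -0.002   0.1206] yaw 1.538 turn 0.0018680559425794385 q6 -2.28 f [-0.3 -0.8  1.6]
```

```bash
echo '[[0,-0.002,0.03,0],[0,0,0.03,0],[0,0,0.03,0],[0,0,0.02,0],[0,0,0.0105,0],[0,0,0,0]]' > mv.in && python3 nudge.py mv.in 0.08
echo '[[0,0,0,0],[0,0,0,0],[0,0,0,0],[0,0,0,0]]' > mv.in && python3 nudge.py mv.in 0.03 30
echo '[[0,0,-0.01,0],[0,0,-0.03,0],[0,0,-0.03,0],[0,0,-0.03,0],[0,0,-0.03,0],[0,0,-0.03,0],[0,0,-0.02,0],[0,0,0,0]]' > mv.in && python3 nudge.py mv.in
python3 - <<'E'
from h import *
delta([.537,.056,.2],1.536)
E
```

```text
time: 20.83
position: [0.4787, -0.2921, 0.0295]
tool_rot: [0.017, 1.0, 0.0, -0.0]
ft_force: [0.8, 0.6, -0.4]
grip_width: 0.0801
grip_force: 0.0
time: 21.17
position: [0.4788, -0.2926, 0.0312]
tool_rot: [0.017, 1.0, -0.001, 0.001]
ft_force: [-0.0, 0.9, 6.9]
grip_width: 0.0617
grip_force: 30.1
time: 21.83
position: [0.4802, -0.2945, 0.2153]
tool_rot: [0.017, 1.0, -0.004, 0.004]
ft_force: [0.8, -1.6, -1.3]
grip_width: 0.0617
grip_force: 30.0
pos [ 0.4802 -0.2945  0.2153] shift [-0.0446  0.3523  0.013 ] yaw 1.536 turn 0.00035697044247884335 q6 -2.28 f [ 0.8 -1.6 -1.3]
```

```bash
echo '[[-0.002,0.02,0,0],[-0.004,0.033,0,0],[-0.004,0.033,0,0],[-0.004,0.033,0,0],[-0.004,0.033,0,0],[-0.004,0.033,0,0],[-0.004,0.033,0,0],[-0.004,0.033,0,0],[-0.004,0.033,0,0],[-0.004,0.033,0,0],[-0.004,0.033,0,0],[-0.002,0.002,0.03,0],[0,0,0.03,0],[0,0,0,0],[0,0,0,0],[0,0,0,0]]' > mv.in && python3 nudge.py mv.in
python3 - <<'E'
from h import *
delta([.537,.056,.047],1.536)
c=viewer.camera("wrist"); cv2.imwrite("pics/w5c.png",cv2.resize(c["img"][100:330,190:450,::-1],None,fx=3,fy=2.6))
E
```

```text
time: 23.17
position: [0.5344, 0.0575, 0.1501]
tool_rot: [0.018, 1.0, -0.0, 0.0]
ft_force: [-0.3, -0.3, -2.1]
grip_width: 0.0615
grip_force: 30.0
pos [0.5344 0.0575 0.1501] shift [-0.0026 -0.0014  0.1031] yaw 1.536 turn -0.0003406339569353989 q6 -1.64 f [-0.3 -0.3 -2.1]
```

```bash
echo '[[-0.003,-0.001,0.01,0],[0,0,0.015,0],[0,0,0.012,0],[0,0,0.01,0],[0,0,0.01,0],[0,0,0.01,0],[0,0,0.01,0],[0,0,0,0]]' > mv.in && python3 nudge.py mv.in
python3 - <<'E'
from h import *
delta([.537,.056,.047],1.536)
E
```

```text
time: 23.88
position: [0.536, 0.0568, 0.0707]
tool_rot: [0.017, 1.0, 0.0, -0.002]
ft_force: [-1.2, 0.1, -2.4]
grip_width: 0.0617
grip_force: 30.0
pos [0.536  0.0568 0.0707] shift [-0.0011 -0.0008  0.0237] yaw 1.536 turn -7.226375338120761e-07 q6 -1.64 f [-1.2  0.1 -2.4]
```

Going on freely. Down the rest, then release and rise.

```bash
echo '[[0,0,0.01,0],[0,0,0.008,0],[0,0,0.004,0],[0,0,0.0015,0],[0,0,0,0]]' > mv.in && python3 nudge.py mv.in
echo '[[0,0,0,0],[0,0,0,0],[0,0,-0.02,0],[0,0,-0.03,0],[0,0,-0.035,0],[0,0,-0.035,0],[0,0,-0.035,0],[0,0,-0.03,0],[0,0,0,0]]' > mv.in && python3 nudge.py mv.in 0.076
python3 - <<'E'
from h import *
s=viewer.camera("scene"); img=s["img"][:,:,::-1].copy(); cv2.imwrite("pics/s6.png",img)
for r in rings(img,(198,180,258,250),155): print(r,atz("scene",r[0],r[1],.051))
s=viewer.camera("side"); img=s["img"][:,:,::-1].copy()
for r in rings(img,(330,260,412,315),140): print(r,atz("side",r[0],r[1],.051))
c=viewer.camera("wrist"); img=c["img"][:,:,::-1].copy(); cv2.imwrite("pics/w6.png",img)
for r in rings(img,(0,0,170,200),175,300,2500): print(r,watz(c,r[0],r[1],.051))
delta([.562,-.354,.215],1.536)
E
```

```text
time: 24.3
position: [0.5371, 0.0569, 0.0493]
tool_rot: [0.017, 1.0, -0.0, -0.0]
ft_force: [-0.1, -0.3, -0.1]
grip_width: 0.0617
grip_force: 30.0
time: 25.05
position: [0.5414, 0.0566, 0.2408]
tool_rot: [0.017, 1.0, -0.001, 0.007]
ft_force: [0.9, -0.3, 0.8]
grip_width: 0.0758
grip_force: 0.0
(210.33, 223.33, [15.1, 19.0], 221) [ 0.5634 -0.3521  0.051 ]
(387.59, 280.42, [15.8, 19.6], 232) [ 0.5606 -0.3558  0.051 ]
(125.21, 36.23, [46.8, 65.6], 2380) [ 0.3395 -0.1822  0.051 ]
pos [0.5367 0.0569 0.2339] shift [-0.0395 -0.4098  0.0189] yaw 1.536 turn 0.00022679684826143465 q6 -1.64 f [-0.1 -1.   0.3]
```

View pics/w6.png

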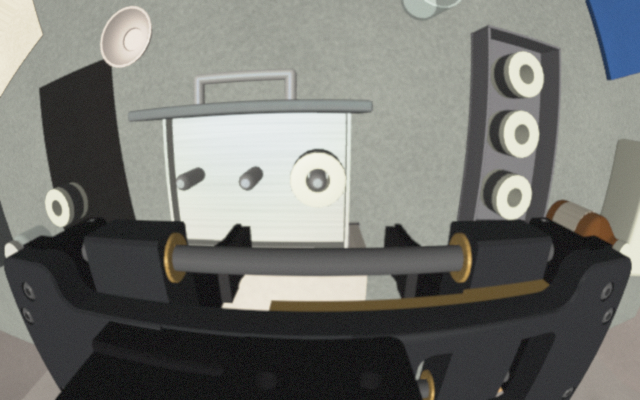

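The first fresh ring is seated at (318,178), and the three spent rings are in the tub. Now the second fresh ring.

```bash
echo '[[-0.003,-0.034,0,0],[-0.003,-0.034,0,0],[-0.003,-0.034,0,0],[-0.003,-0.034,0,0],[-0.003,-0.034,0,0],[-0.003,-0.034,0,0],[-0.003,-0.034,0,0],[-0.003,-0.034,0,0],[-0.003,-0.034,0,0],[-0.003,-0.034,0,0],[-0.003,-0.034,0,0],[-0.003,-0.034,0,0],[0,0,0.03,0],[0,0,0.03,0],[0,0,0,0],[0,0,0,0]]' > mv.in && python3 nudge.py mv.in 0.08
python3 - <<'E'
from h import *
delta([.562,-.354,.028],1.536)
print(atz("scene",164.5,238,.09),atz("scene",226,263,.11))
E
```

```text
time: 26.53
position: [0.5568, -0.3504, 0.1701]
tool_rot: [0.017, 1.0, 0.003, -0.003]
ft_force: [-0.2, 0.1, 0.1]
grip_width: 0.0797
grip_force: 0.0
pos [ 0.5568 -0.3504  0.1701] shift [-0.0063 -0.0042  0.142 ] yaw 1.536 turn -0.00014827921790638854 q6 -2.27 f [-0.2  0.1  0.1]
[ 0.6351 -0.4752  0.09  ] [ 0.736  -0.2778  0.11  ]
```

```bash
echo '[[-0.006,-0.004,0.03,0],[0,0,0.03,0],[0,0,0.03,0],[0,0,0.03,0],[0,0,0.016,0],[0,0,0.005,0],[0,0,0,0]]' > mv.in && python3 nudge.py mv.in 0.08
echo '[[0,0,0,0],[0,0,0,0],[0,0,0,0],[0,0,0,0]]' > mv.in && python3 nudge.py mv.in 0.03 30
echo '[[0,0,-0.01,0],[0,0,-0.03,0],[0,0,-0.03,0],[0,0,-0.03,0],[0,0,-0.03,0],[0,0,-0.03,0],[0,0,-0.02,0],[0,0,0,0]]' > mv.in && python3 nudge.py mv.in
python3 - <<'E'
from h import *
delta([.532,-.0996,.15],1.536)
E
```

```text
time: 27.12
position: [0.5649, -0.3558, 0.0326]
tool_rot: [0.017, 1.0, 0.0, -0.001]
ft_force: [0.2, -0.5, 0.3]
grip_width: 0.0803
grip_force: 0.0
time: 27.45
position: [0.5657, -0.3567, 0.0349]
tool_rot: [0.017, 1.0, -0.001, 0.001]
ft_force: [0.1, 1.6, 4.0]
grip_width: 0.0618
grip_force: 30.0
time: 28.12
position: [0.5673, -0.3587, 0.22]
tool_rot: [0.017, 1.0, -0.004, 0.005]
ft_force: [0.6, 0.1, -1.4]
grip_width: 0.0616
grip_force: 30.0
pos [ 0.5673 -0.3587  0.22  ] shift [0.0448 0.2583 0.0674] yaw 1.536 turn 0.00033247849712148003 q6 -2.27 f [ 0.6  0.1 -1.4]
```

```bash
echo '[[0.005,0.02,0,0],[0.005,0.032,0,0],[0.005,0.032,0,0],[0.005,0.032,0,0],[0.005,0.032,0,0],[0.005,0.032,0,0],[0.005,0.032,0,0],[0.005,0.032,0,0],[0.003,0.014,0,0],[0,0,0.03,0],[0,0,0.03,0],[0,0,0,0],[0,0,0,0],[0,0,0,0]]' > mv.in && python3 nudge.py mv.in
python3 - <<'E'
from h import *
delta([.535,-.0996,.0505],1.536)
c=viewer.camera("wrist"); cv2.imwrite("pics/w7.png",c["img"][:,:,::-1])
E
```

```text
time: 29.28
position: [0.5314, -0.0978, 0.1537]
tool_rot: [0.018, 1.0, -0.0, 0.0]
ft_force: [-0.1, 0.6, -0.9]
grip_width: 0.062
grip_force: 30.0
pos [ 0.5314 -0.0978  0.1537] shift [-0.0036 -0.0016  0.1032] yaw 1.536 turn -0.0002909272541666841 q6 -1.92 f [-0.1  0.6 -0.9]
```

```bash
echo '[[-0.0036,-0.0016,0.01,0],[0,0,0.015,0],[0,0,0.012,0],[0,0,0.01,0],[0,0,0.01,0],[0,0,0.01,0],[0,0,0.01,0],[0,0,0,0]]' > mv.in && python3 nudge.py mv.in
python3 - <<'E'
from h import *
delta([.535,-.0996,.0505],1.536)
E
```

```text
time: 30.0
position: [0.5332, -0.0984, 0.0741]
tool_rot: [0.017, 1.0, 0.001, -0.002]
ft_force: [0.1, 0.3, -1.5]
grip_width: 0.0619
grip_force: 30.0
pos [ 0.5332 -0.0984  0.0741] shift [-0.0019 -0.0011  0.0236] yaw 1.536 turn 3.877151785713906e-05 q6 -1.92 f [ 0.1  0.3 -1.5]
```

```bash
echo '[[0,-0.001,0.01,0],[0,0,0.008,0],[0,0,0.004,0],[0,0,0.0015,0],[0,0,0,0]]' > mv.in && python3 nudge.py mv.in
echo '[[0,0,0,0],[0,0,0,0],[0,0,-0.02,0],[0,0,-0.03,0],[0,0,-0.035,0],[0,0,-0.035,0],[0,0,-0.035,0],[0,0,-0.03,0],[0,0,0,0]]' > mv.in && python3 nudge.py mv.in 0.076
python3 - <<'E'
from h import *
c=viewer.camera("wrist"); cv2.imwrite("pics/w8.png",c["img"][:,:,::-1])
delta([.385,-.015,.24],1.536)
E
```

```text
time: 30.42
position: [0.5343, -0.0997, 0.0529]
tool_rot: [0.017, 1.0, -0.0, 0.0]
ft_force: [-0.2, 0.8, 2.5]
grip_width: 0.0616
grip_force: 30.0
time: 31.17
position: [0.5383, -0.1013, 0.2442]
tool_rot: [0.017, 1.0, -0.003, 0.007]
ft_force: [1.5, -0.0, 0.0]
grip_width: 0.0763
grip_force: 0.0
pos [ 0.5367 -0.1006  0.2412] shift [ 0.1546  0.0804 -0.0004] yaw 1.536 turn 0.00038964219123993615 q6 -1.93 f [-0.1 -0.8 -1.3]
```

View pics/w8.png

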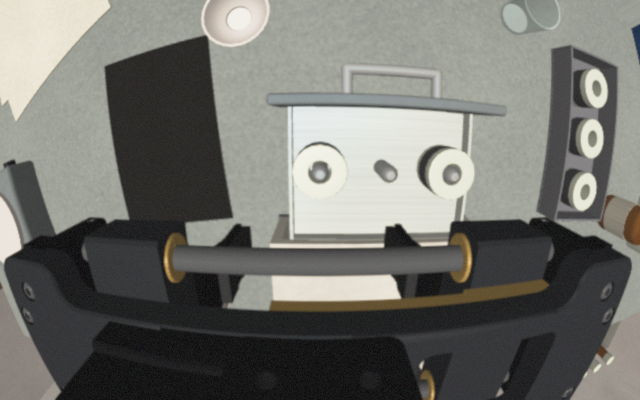

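Both fresh rings are seated at (320,171) and (452,172) and the mat is empty. Now in front of the handle.

```bash
echo '[[0.03,0.016,0,0],[0.03,0.016,0,0],[0.03,0.016,0,0],[0.03,0.016,0,0],[0.031,0.015,0,0],[0,0,0,0],[0,0,0.035,0],[0,0,0.035,0],[0,0,0.035,0],[0,0,0.035,0],[0,0,0.03,0],[0,0,0.01,0],[0,0,0,0],[0,0,0,0]]' > mv.in && python3 nudge.py mv.in 0.0
python3 - <<'E'
from h import *
delta([.408,-.0185,.06],1.536)
E
```

```text
time: 32.38
position: [0.385, -0.0153, 0.0565]
tool_rot: [0.017, 1.0, 0.001, -0.002]
ft_force: [0.8, 0.4, 0.7]
grip_width: 0.0008
grip_force: 0.0
pos [ 0.385  -0.0153  0.0565] shift [-0.0231 -0.0024 -0.0036] yaw 1.536 turn 3.972415325348422e-06 q6 -1.87 f [0.8 0.4 0.7]
```

```bash
echo '[[-0.008,-0.0015,0,0],[-0.008,0,0,0],[-0.008,0,0,0],[-0.008,0,0,0],[-0.008,0,0,0],[-0.008,0,0,0],[-0.01,0,0,0],[-0.01,0,0,0],[-0.01,0,0,0],[-0.01,0,0,0],[-0.01,0,0,0],[-0.01,0,0,0],[-0.01,0,0,0],[-0.01,0,0,0],[-0.008,0,0,0],[-0.005,0,0,0],[0,0,0,0]]' > mv.in && python3 nudge.py mv.in
python3 - <<'E'
from h import *
delta([.56,-.0185,.06],1.536)
c=viewer.camera("scene"); cv2.imwrite("pics/s9.png",c["img"][:,:,::-1]); cv2.imwrite("pics/s9c.png",cv2.resize(c["img"][150:270,240:400,::-1],None,fx=4,fy=4,interpolation=cv2.INTER_CUBIC))
E
```

```text
time: 33.8
position: [0.5295, -0.0224, 0.0576]
tool_rot: [0.017, 1.0, -0.0, 0.002]
ft_force: [-0.3, 0.5, -0.0]
grip_width: 0.0003
grip_force: 0.0
pos [ 0.5295 -0.0224  0.0576] shift [-0.0304  0.0049 -0.0023] yaw 1.536 turn 0.0002540126131982401 q6 -1.79 f [-0.3  0.5 -0. ]
```

View pics/s9c.png

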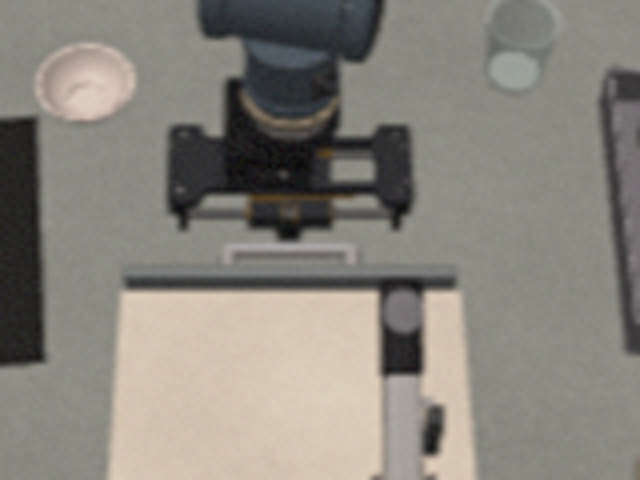

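The panel is nearly home. Pushing gently into the detent.

```bash
echo '[[-0.005,0,0,0],[-0.005,0,0,0],[-0.004,0,0,0],[-0.003,0,0,0],[0,0,0,0]]' > mv.in && python3 nudge.py mv.in; echo '[[-0.004,0,0,0],[-0.003,0,0,0],[-0.002,0,0,0],[0,0,0,0]]' > mv.in && python3 nudge.py mv.in
```

```text
time: 34.27
position: [0.5449, -0.0226, 0.0575]
tool_rot: [0.017, 1.0, -0.0, 0.001]
ft_force: [0.2, 0.1, -0.9]
grip_width: 0.0005
grip_force: 0.2
time: 34.6
position: [0.5475, -0.0225, 0.0573]
tool_rot: [0.017, 1.0, 0.0, -0.006]
ft_force: [-11.4, -3.1, 6.5]
grip_width: 0.0006
grip_force: 5.4
```

```bash
for i in 1 2; do echo '[[-0.002,0,0,0],[-0.002,0,0,0],[0,0,0,0]]' > mv.in && python3 nudge.py mv.in | sed -n '2,4p'; done
```

```text
position: [0.5475, -0.0223, 0.0571]
tool_rot: [0.016, 1.0, 0.001, -0.01]
ft_force: [-16.8, -3.7, 11.9]
position: [0.5476, -0.0222, 0.057]
tool_rot: [0.016, 1.0, 0.001, -0.014]
ft_force: [-22.7, -5.9, 17.3]
```

```bash
echo '[[0.005,0,0,0],[0.02,0,0,0],[0.03,0,0,0],[0,0,-0.02,0],[0,0,0,0],[0,0,0,0]]' > mv.in && python3 nudge.py mv.in | sed -n '2,4p'
python3 - <<'E'
from h import *
a=viewer.camera("scene")["img"][:,:,::-1]; b=viewer.camera("side")["img"][:,:,::-1]
A=cv2.resize(a[195:240,262:362],None,fx=8,fy=6,interpolation=cv2.INTER_CUBIC); B=cv2.resize(b[180:255,290:390],None,fx=8,fy=4.2,interpolation=cv2.INTER_CUBIC)
cv2.imwrite("pics/x10.png",np.vstack([A,B])); print(A.shape,B.shape)
E
```

```text
position: [0.5085, -0.0219, 0.0786]
tool_rot: [0.017, 1.0, -0.001, 0.003]
ft_force: [0.4, -0.2, 0.7]
(270, 800, 3) (315, 800, 3)
```

View pics/x10.png

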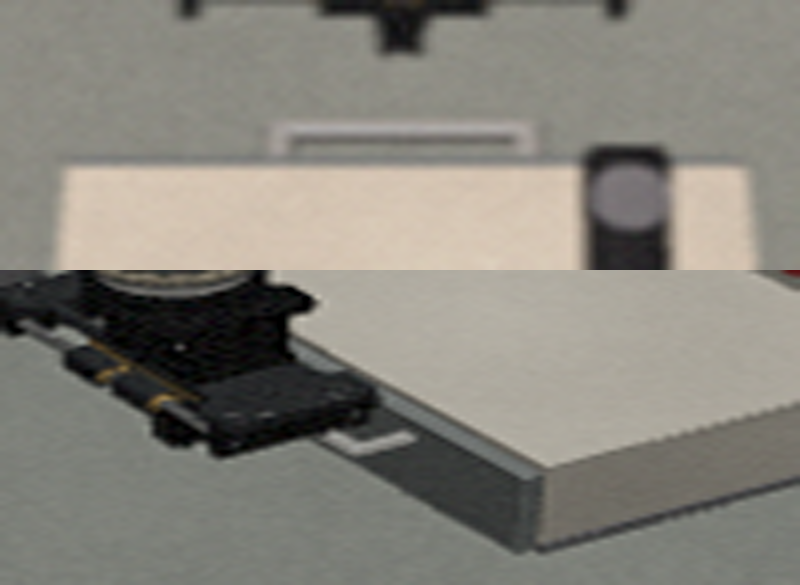

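The panel sits flush with the housing, which matches the rigid stop, so the drawer is home. Next I'll look at the lever from above with the wrist camera.

```bash
echo '[[0.02,0,-0.03,0],[0.02,0,-0.04,0],[0,0,-0.04,0],[0,0,-0.04,0],[0,0,-0.04,0],[0,0,-0.04,0],[0,0,-0.03,0],[-0.03,0.01,0,0],[-0.03,0.01,0,0],[-0.03,0.01,0,0],[-0.03,0.01,0,0],[-0.03,0.01,0,0],[-0.03,0.01,0,0],[-0.03,0.01,0,0],[-0.03,0,0,0],[0,0,0,0],[0,0,0,0],[0,0,0,0]]' > mv.in && python3 nudge.py mv.in
python3 - <<'E'
from h import *
import pickle
c=viewer.camera("wrist"); cv2.imwrite("pics/w11.png",c["img"][:,:,::-1]); pickle.dump({k:c[k] for k in ("fx","cx","cy","xyz","attitude")},open("w11.pkl","wb"))
delta([.7,.05,.3],1.536)
for p in [(.69,.05,.215),(.605,-.15,.102)]:
    d=R.from_quat(c["attitude"]).inv().apply(np.array(p)-c["xyz"]); n=np.hypot(d[0],d[1]); t=np.arctan2(n,d[2]); print(c["cx"]+c["fx"]*t*d[0]/n,c["cy"]+c["fy"]*t*d[1]/n)
E
```

```text
time: 37.2
position: [0.7094, 0.0418, 0.3335]
tool_rot: [0.017, 1.0, 0.0, -0.001]
ft_force: [-0.1, -0.2, 0.0]
grip_width: 0.0003
grip_force: 0.0
pos [0.709  0.0418 0.3342] shift [0.0092 0.0079 0.0342] yaw 1.536 turn 0.0001386592553398458 q6 -1.63 f [ 0.  -0.2 -0.6]
326.1806229170817 171.21838929947717
173.1474508642609 103.32570095638579
```

View pics/w11.png

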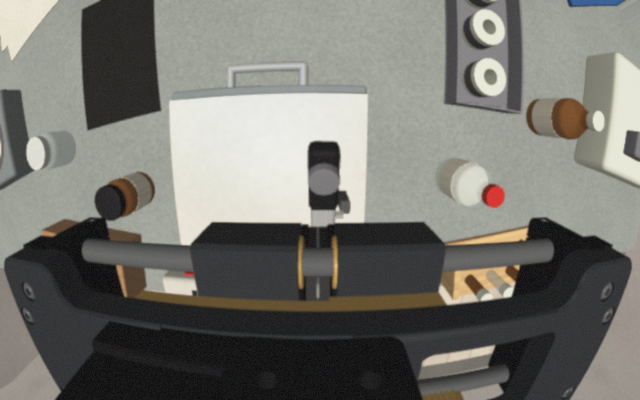

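The button centre is at (324,179), and the drawer is flush. I'll triangulate it against the scene view.

Run:
```python
from h import *
import pickle
c=pickle.load(open("w11.pkl","rb"))
L=[wray(c,324,179),ray("scene",340.1,227.4),ray("side",344.6,158.1)]
def lsq(L):
    A=0;b=0
    for o,d in L:
        d=d/np.linalg.norm(d); M=np.eye(3)-np.outer(d,d); A=A+M; b=b+M@np.array(o)
    return np.linalg.solve(A,b).round(4)
print(lsq(L[:2]),lsq([L[0],L[2]]),lsq(L[1:]),lsq(L))
p=lsq(L)
delta([p[0],p[1],p[2]+.02],1.536)
```

```text
[0.6959 0.0476 0.2217] [0.6967 0.0481 0.2148] [0.694  0.0472 0.2171] [0.6951 0.0474 0.2175]
pos [0.709  0.0418 0.3342] shift [0.0139 0.0051 0.0967] yaw 1.536 turn 0.0001386592553398458 q6 -1.63 f [ 0.  -0.2 -0.6]
```

```bash
echo '[[0.004,0.003,0.03,0],[0.004,0.003,0.03,0],[0,0,0.025,0],[0,0,0.01,0],[0,0,0,0],[0,0,0,0]]' > mv.in && python3 nudge.py mv.in | sed -n '1,4p'; echo '[[0,0,0.006,0],[0,0,0.006,0],[0,0,0.004,0],[0,0,0,0]]' > mv.in && python3 nudge.py mv.in| sed -n '1,4p'
```

```text
time: 37.75
position: [0.7019, 0.0478, 0.2408]
tool_rot: [0.017, 1.0, -0.0, 0.0]
ft_force: [-0.5, 0.1, 0.6]
time: 38.08
position: [0.7021, 0.0479, 0.224]
tool_rot: [0.017, 1.0, -0.0, 0.0]
ft_force: [0.6, -0.1, 2.9]
```

```bash
for i in 1 2 3; do echo '[[0.0005,0,0.003,0],[0,0,0,0]]' > mv.in && python3 nudge.py mv.in| sed -n '2,4p'; done
```

```text
position: [0.7019, 0.0479, 0.2215]
tool_rot: [0.017, 1.0, -0.0, 0.001]
ft_force: [0.5, -0.3, 4.2]
position: [0.7012, 0.048, 0.2187]
tool_rot: [0.017, 1.0, -0.0, 0.001]
ft_force: [-0.9, 0.3, 5.4]
position: [0.7006, 0.048, 0.2158]
tool_rot: [0.017, 1.0, -0.0, 0.001]
ft_force: [-0.5, 0.1, 4.6]
```

```bash
echo '[[0.0025,0,0.004,0],[0.0025,0,0.004,0],[0.0025,0,0.004,0],[0.002,0,0.004,0],[0,0,0,0]]' > mv.in && python3 nudge.py mv.in| sed -n '1,4p'
echo '[[0.002,0,0.004,0],[0.002,0,0.004,0],[0.002,0,0.004,0],[0.0015,0,0.004,0],[0,0,0,0]]' > mv.in && python3 nudge.py mv.in| sed -n '1,4p'
echo '[[0.0015,0,0.004,0],[0.0015,0,0.004,0],[0.001,0,0.004,0],[0,0,0,0]]' > mv.in && python3 nudge.py mv.in| sed -n '1,4p'
```

```text
time: 39.0
position: [0.6918, 0.0483, 0.1991]
tool_rot: [0.017, 1.0, -0.0, 0.001]
ft_force: [2.4, -0.1, 4.5]
time: 39.42
position: [0.6828, 0.0487, 0.1818]
tool_rot: [0.017, 1.0, 0.0, -0.001]
ft_force: [3.9, -0.7, 3.1]
time: 39.75
position: [0.6783, 0.0489, 0.1696]
tool_rot: [0.017, 1.0, 0.0, -0.001]
ft_force: [3.0, -0.1, 4.1]
```

Smooth swing. Continuing to the stop.

```bash
echo '[[0.001,0,0.004,0],[0.001,0,0.004,0],[0,0,0.003,0],[0,0,0,0]]' > mv.in && python3 nudge.py mv.in| sed -n '1,4p'
for i in 1 2 3; do echo '[[0,0,0.003,0],[0,0,0.002,0],[0,0,0,0]]' > mv.in && python3 nudge.py mv.in| sed -n '2,4p'; done
```

```text
time: 40.08
position: [0.6769, 0.0489, 0.1591]
tool_rot: [0.017, 1.0, 0.0, -0.001]
ft_force: [1.4, -0.6, 5.5]
position: [0.677, 0.0489, 0.1575]
tool_rot: [0.017, 1.0, -0.0, -0.0]
ft_force: [-2.2, -0.4, 15.5]
position: [0.6771, 0.0489, 0.1569]
tool_rot: [0.017, 1.0, -0.0, 0.001]
ft_force: [-7.3, -0.1, 31.3]
position: [0.6773, 0.0489, 0.1564]
tool_rot: [0.017, 1.0, -0.001, 0.002]
ft_force: [-14.7, -0.2, 48.5]
```

Hard stop at z≈0.157, as predicted. I'll lift off straight up and check.

```bash
echo '[[0,0,-0.01,0],[0,0,-0.01,0],[0,0,-0.02,0],[0,0,-0.03,0],[0,0,-0.04,0],[0,0,-0.04,0],[0.02,0,-0.02,0],[0.04,0,0,0],[0.04,0,0,0],[0.04,0,0,0],[0.04,0,0,0],[0.04,0,0,0],[0,0,0,0],[0,0,0,0],[0,0,0,0]]' > mv.in && python3 nudge.py mv.in
python3 - <<'E'
from h import *
a=viewer.camera("scene")["img"][:,:,::-1]; b=viewer.camera("side")["img"][:,:,::-1]
A=cv2.resize(a[150:250,190:450],(780,300),interpolation=cv2.INTER_CUBIC); B=cv2.resize(b[130:230,220:420],(600,300),interpolation=cv2.INTER_CUBIC); B=cv2.copyMakeBorder(B,0,0,0,180,cv2.BORDER_CONSTANT)
cv2.imwrite("pics/fin.png",np.vstack([A,B]))
E
```

```text
time: 42.08
position: [0.4567, 0.0566, 0.3141]
tool_rot: [0.017, 1.0, 0.0, -0.001]
ft_force: [0.9, 0.5, 0.2]
grip_width: 0.0004
grip_force: 0.0
```

View pics/fin.png

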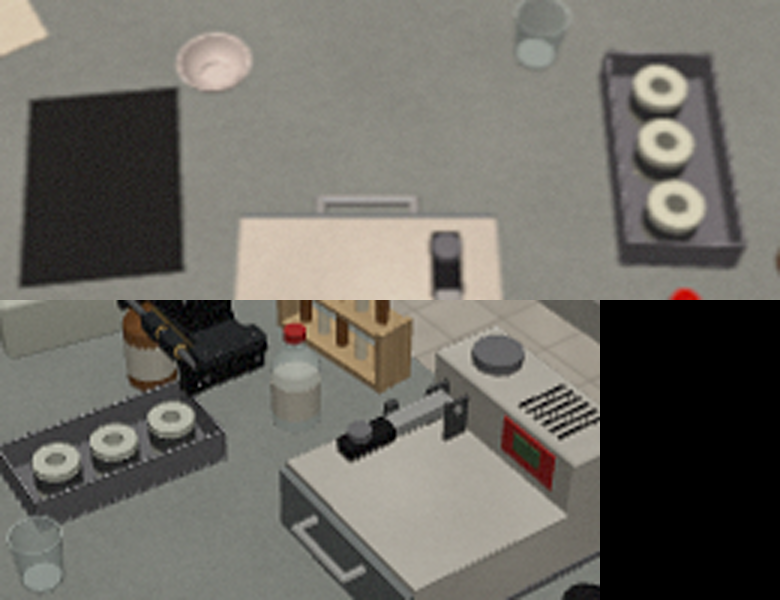

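The lever is down at side (370,435), the drawer is flush, and the three spent rings are in the tub. Handing in.

```bash
python3 -c "
from rig import robot, viewer
print(robot.hand_in())"
```

```text
the job is handed in; nothing more can be done
None
```

I handed the job in at about 42 s. The three spent rings are in the tub, both fresh rings are on spindles, the drawer is home and the lever is clamped down; the final pictures show no sign of trouble, but the hand-in returned no verdict.

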